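Set out the sharpening stones in their holders

ROBOT

A 6-joint arm with a two-finger parallel gripper is mounted at the origin on the work surface. World frame = base frame: x ahead of the robot, y to its left, z up, the work surface at z = 0. Lengths are in m, angles in rad, forces in N, time in s.
With the tool pointing down it reaches from about 0.4 to 0.825 m from the base axis. Payload 7 kg.
Tool frame: the origin (TCP) lies on the front face of the gripper's body, between the roots of the fingers; the fingertips stand 66 mm ahead of it and the grasp point (between the pads) lies 47 mm ahead of it; z points along the fingers, y is the line along which they close (so a half turn about z gives the same grasp; the last joint's range is limited). The gripper opens to 88 mm and grips with 3 to 60 N. Pads are 19 mm wide; open, the fingers measure 130 mm over their backs; the gripper's body (78 mm by 193 mm) begins 47 mm behind the grasp point.
Start: joints at [-0.998, 0.359, 0.012, 0, -1.224, -0.288], TCP at [0.19, -0.648, 0.292] pointing down, gripper open.
Joint ranges: [-3.07, 3.07], [-1.43, 2.12], [-1.02, 1.25], [-3.03, 1.67], [-3.05, -0], [-3.03, 3.03]. Speed limits (rad/s): [2.39, 2.39, 3.01, 3.14, 3.14, 3.14].

INTERFACE

Orientations are given as [roll, pitch, yaw] about the fixed x, y, z axes, in that order (R = Rz(yaw) Ry(pitch) Rx(roll)).
In Python, from station import arm gives the robot as it stands. The module is installed in compiled form; this text tells all that it offers.
- The arm moves only by the tool move_arm, never from a script. Its argument "increments" is a list of rows, each an object of numbers: "jaw": the gripper command: -1 is shut, 1 is fully open, values between are in proportion; "dx", "dy", "dz": the shift along the tool's x, y, z in m; "twist": the turn about the tool's z in rad. A call has 1 to 12 rows; each row shifts and turns the commanded pose from where the row before left it, along the tool's axes as they then stand; what a row does not reach is not made up. A row lasts 1/12 s, in which the tool goes at most 41.7 mm and 7.16 degrees, less where a joint would pass 70% of its speed; a pose out of reach is approached as far as the arm can. A call is refused whole if a number of a shift passes 0.0417 or a number of a turn 0.125, either way. A call with a gripper value outside its range is refused whole. The fingers move at their own pace and stop on an object; "force" is the grip in N (left out, the last holds). Time passes only in rows, so rows that do not move let the fingers close. It gives the time, the measured TCP pose, the force, the opening and the grip force at its end, in the units of the state.
- arm.get_state(): the state, without advancing time (a new reading comes with each control period).
- arm.grab_frame(name): name is "scene" or "top" or "wrist"; returns the picture (400x640x3 uint8, blue, green, red); there is no depth.
- arm.camera_info(name): a dict with "K" (3x3 intrinsics, pixels), "extrinsics" (4x4, takes a point from camera to world coordinates). Camera axes: x right, y down, z forward; pixel columns grow to the right and rows downward; lengths in m; the calibration is good to about 2 mm. A picture is of the moment at which its call begins: read the wrist's pose just before it. camera_info takes no time and is no camera call; for the wrist camera it gives the pose at the moment of the call.
- arm.job_done(): hands the job in; it is judged then, once.
Trained networks look in the newest picture that a camera, given by its name, has taken for a name from the list of things; names that differ only in an ending like _2 or _b are one class to them, and where a whole thing is asked for, a point or a joint stands for the part that bears it (a point fixed in the world has none). Each returns a list of dicts, best first, with "score" (0 to 1); they miss things now and then, are a little off and sometimes report something else, mostly with a low value. They report only what shows in the picture. A call takes as long as a camera call. They do not tell look-alikes from the thing itself.
- arm.find_in(camera, name): "position" ([x, y, z] in m, in world coordinates, good to about 4 mm: the middle of the surface that is visible of it).
- arm.silhouettes(camera, name): "pixels" (400x640 bool, what is visible of it).
- arm.pinpoint(camera, name): "position" ([x, y, z] in m, in world coordinates, good to about 4 mm: a listed point, or the origin of a listed thing).
The state is a dict: "t": time; "q": joint angles; "qd": joint speeds; "joint_efforts": joint torques, N m; "eef_pos": TCP position; "ee_rot": TCP orientation; "force": force on the tool from outside, world axes, zero at the start; "moment": the same for the moment, N m; "width": finger opening in m; "gripper_force": force on a finger pad.
Only numpy, scipy, OpenCV 4.12 (cv2) and the standard library are available. Lean on these libraries where they do the work, as an engineer would, in place of code of your own. Each camera call takes 0.05 s, during which the arm holds its last target. There are 200 camera calls.

TASK

Set up the sharpening bench: lay each of the three long grey sharpening stones flat in the wooden holder whose end cleats it just fits between, in line with the board and centred on it. Only when all three are in their holders, lay the small dressing stone flat on the middle of the longest stone. Leave the kitchen knife and the wooden block among them where they lie.

Things in the scene. Friction and masses are not known exactly. Their poses are not given: they have to be found in the camera images.
- long_stone_center (a point): longest sharpening stone: a plain grey bar, 140 x 44 x 28 mm (length along its x, width along y, height along z), lying flat and loose on the table; this point is its centre, half-way up. All four stones are of the same grey material and differ only in size. Mass 0.15 to 0.5 kg.
- middle_stone_center (a point): middle sharpening stone: a plain grey bar, 105 x 44 x 28 mm (length along its x, width along y, height along z), lying flat and loose on the table; this point is its centre, half-way up. All four stones are of the same grey material and differ only in size. Mass 0.15 to 0.5 kg.
- short_stone_center (a point): shortest sharpening stone: a plain grey bar, 70 x 44 x 28 mm (length along its x, width along y, height along z), lying flat and loose on the table; this point is its centre, half-way up. All four stones are of the same grey material and differ only in size. Mass 0.15 to 0.5 kg.
- dressing_stone_center (a point): dressing stone: the small grey block, 50 x 30 x 25 mm (length along its x, width along y, height along z), lying flat and loose on the table; this point is its centre, half-way up. Mass about 0.08 kg.
- long_holder: holder of the longest stone: dark wooden board with browner cleats, fixed to the table, 56 mm wide (y), 10 mm thick, a cleat 12 mm long (x) across each end standing 10 mm above the board. Gap between the cleats 156 mm along x: the longest stone fits with 8 mm to spare at each end; 180 mm long over all; long sides open. Origin: centre of its underside, on the table; z up; the stone lies on the board's top at 10 mm.
- middle_holder: holder of the middle stone: dark wooden board with browner cleats, fixed to the table, 56 mm wide (y), 10 mm thick, a cleat 12 mm long (x) across each end standing 10 mm above the board. Gap between the cleats 121 mm along x: the middle stone fits with 8 mm to spare at each end; 145 mm long over all; long sides open. Origin: centre of its underside, on the table; z up; the stone lies on the board's top at 10 mm.
- short_holder: holder of the shortest stone: dark wooden board with browner cleats, fixed to the table, 56 mm wide (y), 10 mm thick, a cleat 12 mm long (x) across each end standing 10 mm above the board. Gap between the cleats 86 mm along x: the shortest stone fits with 8 mm to spare at each end; 110 mm long over all; long sides open. Origin: centre of its underside, on the table; z up; the stone lies on the board's top at 10 mm.
- knife: kitchen knife lying loose and flat among the stones, to be left alone: dark wooden handle 105 x 26 x 20 mm and steel blade about 130 x 36 x 4 mm. Origin: on the table where handle and blade meet; x points to the tip, so the handle reaches to x = -105 mm and the tip to x = +134 mm.
- wood_block: plain brown wooden block lying loose on the table, nearer the robot than the stones, to be left alone: 50 x 70 x 35 mm (x, y, z). Origin: centre of its underside.
There are look-alikes about, which are no part of the job. What is shaped like the part that bears middle_stone_center but blue or green is not meant.

How it is judged:
On the way, in this order (a step that is already met when the one before it is completed fails the run):
1. all three sharpening stones lie in their own holders (x of long_stone_center in the frame of long_holder between -0.012 and 0.012 m and y of long_stone_center in the frame of long_holder between -0.012 and 0.012 m and z of long_stone_center in the frame of long_holder between 0.019 and 0.029 m and angle between the x axis of long_stone_center and the x axis of long_holder, either way round below 0.2 rad and x of middle_stone_center in the frame of middle_holder between -0.012 and 0.012 m and y of middle_stone_center in the frame of middle_holder between -0.012 and 0.012 m and z of middle_stone_center in the frame of middle_holder between 0.019 and 0.029 m and angle between the x axis of middle_stone_center and the x axis of middle_holder, either way round below 0.2 rad and x of short_stone_center in the frame of short_holder between -0.012 and 0.012 m and y of short_stone_center in the frame of short_holder between -0.012 and 0.012 m and z of short_stone_center in the frame of short_holder between 0.019 and 0.029 m and angle between the x axis of short_stone_center and the x axis of short_holder, either way round below 0.2 rad), for 0.2 s.
2. the dressing stone lies on the middle of the longest stone (horizontal distance between dressing_stone_center and long_stone_center below 0.02 m and z of dressing_stone_center in the frame of long_stone_center between 0.022 and 0.032 m), for 0.2 s.
At the end, for the whole second after the job is handed in: Each sharpening stone lies flat on its own holder's board, centred within 12 mm along and across and in line within 0.2 rad (either way round); the dressing stone rests flat on the longest stone, centres within 20 mm seen from above; all four are at rest (all of step 1 and all of step 2 and linear speed of each of long_stone, middle_stone, short_stone, dressing_stone below 0.02 m/s); the robot touches nothing.
It fails at once if the kitchen knife is moved by more than 30 mm (distance of knife from where it was at the start of the episode above 0.03 m).
It fails at once if the wooden block is moved by more than 30 mm (distance of wood_block from where it was at the start of the episode above 0.03 m).
It also fails if it takes over 99 s, if anything falls off the work surface, if the arm or the gripper's body presses on something with over 40 N, if the wrist force passes 120 N, or if a joint passes its speed limit or range.

## Working session

There is one attempt and no reset: what is moved stays moved. The work goes in short steps, Python scripts to look and compute and a tool call to move; the robot and the scene stay as the last step left them, time stands still between calls to the robot, and variables do not carry over. Pictures are saved under pics/ and viewed, at most 17 in all, crops included, and the job is handed in when it is done.

Besides the shell and the picture viewer there is one more tool, called after "Emit:" as name(argument=value, ...) on one line, values as JSON. move_arm: Moves the arm, as the interface text tells. Its arguments: {"type":"object","properties":{"increments":{"type":"array"},"force":{"type":"number"}},"required":["increments"]}

```bash
mkdir -p pics; python3 - <<'E'
from station import arm
import cv2
for n in ("top","scene"):
    cv2.imwrite(f"pics/{n}0.png",arm.grab_frame(n))
    i=arm.camera_info(n);print(n,i["K"],i["extrinsics"])
    for m in ["long_stone_center","middle_stone_center","short_stone_center","dressing_stone_center","long_holder","middle_holder","short_holder","knife","wood_block"]:
        print(m,[(round(d["score"],2),[round(float(v),3) for v in d["position"]]) for d in arm.pinpoint(n,m)])
print(arm.get_state())
E
```

```text
top [[407.31874429   0.         316.06354193]
 [  0.         407.31874429 201.96031448]
 [  0.           0.           1.        ]] [[-0.02548427 -0.98459565  0.17297967  0.27590063]
 [-0.99953366  0.02218439 -0.0209836   0.06320771]
 [ 0.01682291 -0.17343376 -0.98470184  1.30159619]
 [ 0.          0.          0.          1.        ]]
long_stone_center [(0.57, [0.586, 0.064, 0.013])]
middle_stone_center [(0.88, [0.591, 0.548, 0.02]), (0.78, [0.499, 0.434, 0.018]), (0.58, [0.38, 0.528, 0.017])]
short_stone_center [(0.57, [0.593, 0.184, 0.015])]
dressing_stone_center [(0.57, [0.578, -0.186, 0.016])]
long_holder [(0.61, [0.589, -0.059, -0.003])]
middle_holder [(0.66, [0.515, -0.305, 0.0])]
short_holder [(0.94, [0.502, -0.435, -0.001])]
knife [(0.63, [0.58, 0.317, -0.0]), (0.62, [0.59, 0.062, 0.013])]
wood_block [(0.57, [0.395, 0.026, 0.0])]
scene [[439.99129508   0.         323.75730793]
 [  0.         439.99129508 201.09029059]
 [  0.           0.           1.        ]] [[ 0.64538456  0.54619262 -0.53399662  1.221078  ]
 [ 0.76383842 -0.4564845   0.45625954 -0.5653716 ]
 [ 0.00544441 -0
[... 694 characters left out ...]
3]), (0.28, [0.52, -0.305, 0.001])]
{'t': 1.0, 'q': array([-9.97903693e-01,  3.58582396e-01,  1.19248901e-02, -8.84294943e-06,
       -1.22405317e+00, -2.88125826e-01]), 'qd': array([-0.00022567, -0.00130825,  0.00122202, -0.0006897 ,  0.00032128,
        0.00156228]), 'joint_efforts': array([ 2.70303963e-04, -5.82395518e+01,  2.93300414e+01,  7.00233221e+00,
        1.23831601e-02, -2.16502549e-06]), 'eef_pos': array([ 0.1896383 , -0.64781405,  0.29218189]), 'ee_rot': array([-3.14151290e+00,  3.23108926e-05, -2.85682885e+00]), 'force': array([-0.95592722, -0.57904478, -0.00867303]), 'moment': array([ 0.01180099, -0.01449695, -0.01688741]), 'gripper_force': 0.0, 'width': 0.08778800326350192}
```

View pics/top0.png

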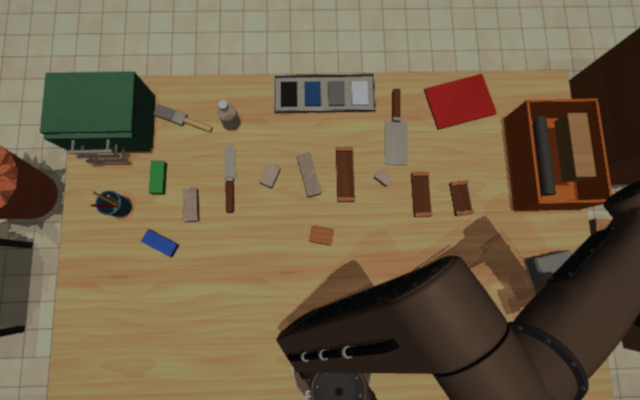

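View pics/scene0.png

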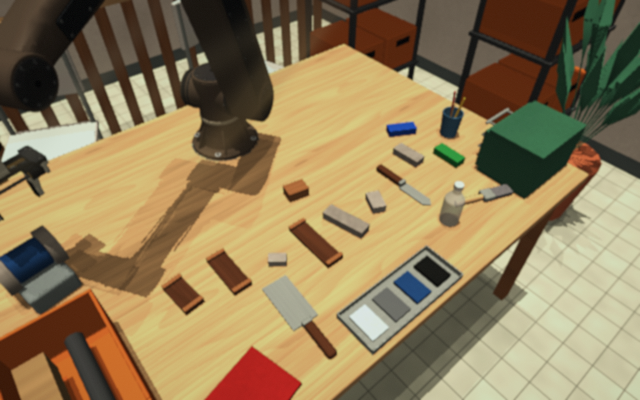

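The grey bars in the top picture are long (308,174), short (270,175) and middle (190,204). The green (157,177) and blue (160,243) bars are the look-alikes. Only the grey one at (190,204) fits the middle stone. Next I'll fit the poses and check a crop.

```bash
cat > h.py <<'E'
from station import arm
import cv2, numpy as np
from scipy.optimize import minimize
S=4
DIM={"long_stone_center":(.14,.044,.028),"middle_stone_center":(.105,.044,.028),"short_stone_center":(.07,.044,.028),"dressing_stone_center":(.05,.03,.025),
"long_holder":(.18,.056,.02),"middle_holder":(.145,.056,.02),"short_holder":(.11,.056,.02),"wood_block":(.05,.07,.035)}
def proj(i,P):
    E=np.linalg.inv(i["extrinsics"]); c=P@E[:3,:3].T+E[:3,3]; p=c@np.array(i["K"]).T; return p[:,:2]/p[:,2:]
def box(p,d,z0=0):
    x,y,a=p; c,s=np.cos(a),np.sin(a)
    return np.array([(x+c*u*d[0]/2-s*v*d[1]/2,y+s*u*d[0]/2+c*v*d[1]/2,z0+w*d[2]) for u in(-1,1) for v in(-1,1) for w in(0,1)])
def masks(name,near,cams=("top","scene")):
    out=[]
    for c in cams:
        i=arm.camera_info(c); q=proj(i,np.array([[near[0],near[1],.014]]))[0]
        for d in arm.silhouettes(c,name):
            m=d["pixels"]; ys,xs=np.nonzero(m)
            if len(xs) and np.hypot(xs.mean()-q[0],ys.mean()-q[1])<10:
                out.append((c,i,cv2.resize(m.astype(np.uint8),None,fx=S,fy=S,interpolation=cv2.INTER_LINEAR)));break
    return out
def fit(name,near,z0=0,cams=("top","scene")):
    d=DIM[name]; M=masks(name,near,cams)
    if not M: return None
    def cost(p):
        t=0
        for c,i,m in M:
            h=cv2.convexHull(np.round(((proj(i,box(p,d,z0))+.5)*S-.5)*16).astype(np.int32))
            r=np.zeros_like(m); cv2.fillConvexPoly(r,h,1,shift=4)
            t+=1-(r&m).sum()/max(1,(r|m).sum())
        return t/len(M)
    best=None
    for a in np.arange(0,np.pi,np.pi/8):
        f=minimize(cost,[near[0],near[1],a],method="Nelder-Mead",options=dict(initial_simplex=np.array([near[0],near[1],a])+np.array([[0,0,0],[.01,0,0],[0,.01,0],[0,0,.25]]),maxiter=80,xatol=2e-4,fatol=1e-4))
        if best is None or f.fun<best.fun: best=f
    x,y,a=best.x; a=(a+np.pi/2)%np.pi-np.pi/2
    return round(x,4),round(y,4),round(a,3),round(1-best.fun,3),len(M)
E
python3 - <<'E'
from h import *
for c in("top","scene"): arm.grab_frame(c)
N={"long_stone_center":(.592,.063),"middle_stone_center":(.498,.433),"short_stone_center":(.596,.185),"dressing_stone_center":(.578,-.186),"long_holder":(.59,-.06),"middle_holder":(.518,-.305),"short_holder":(.502,-.435),"wood_block":(.394,.024)}
for n,p in N.items():
    print(n,fit(n,p),fit(n,p,cams=("top",)),fit(n,p,cams=("scene",)))
im=cv2.imread("pics/top0.png")[140:260,80:330]
cv2.imwrite("pics/crop.png",cv2.resize(im,None,fx=3,fy=3,interpolation=cv2.INTER_CUBIC))
E
```

```text
long_stone_center (np.float64(0.5935), np.float64(0.0566), np.float64(0.221), np.float64(0.92), 2) (np.float64(0.5947), np.float64(0.0563), np.float64(0.22), np.float64(0.922), 1) (np.float64(0.5906), np.float64(0.0566), np.float64(0.243), np.float64(0.935), 1)
middle_stone_center (np.float64(0.5019), np.float64(0.4341), np.float64(0.07), np.float64(0.906), 2) (np.float64(0.5039), np.float64(0.4351), np.float64(0.04), np.float64(0.889), 1) (np.float64(0.5001), np.float64(0.4335), np.float64(0.075), np.float64(0.948), 1)
short_stone_center (np.float64(0.5945), np.float64(0.1836), np.float64(-0.475), np.float64(0.869), 2) (np.float64(0.5962), np.float64(0.1832), np.float64(-0.451), np.float64(0.878), 1) (np.float64(0.5922), np.float64(0.1837), np.float64(-0.498), np.float64(0.879), 1)
dressing_stone_center (np.float64(0.5778), np.float64(-0.1836), np.float64(0.938), np.float64(0.843), 2) (np.float64(0.578), np.float64(-0.1834), np.float64(0.878), np.float64(0.868), 1) (np.float64(0.5762), np.float64(-0.1825), np.float64(0.989), np.float64(0.83), 1)
long_holder (np.float64(0.593), np.float64(-0.0618), np.float64(-0.005), np.float64(0.914), 2) (np.float64(0.594), np.float64(-0.0614), np.float64(-0.005), np.float64(0.933), 1) (np.float64(0.591), np.float64(-0.0626), np.float64(-0.014), np.float64(0.905), 1)
middle_holder (np.float64(0.5211), np.float64(-0.3066), np.float64(-0.002), np.float64(0.93), 2) (np.float64(0.5222), np.float64(-0.3067), np.float64(-0.011), np.float64(0.939), 1) (np.float64(0.5199), np.float64(-0.3064), np.float64(0.003), np.float64(0.932), 1)
short_holder None None None
wood_block (np.float64(0.396), np.float64(0.0212), np.float64(-0.194), np.float64(0.897), 2) (np.float64(0.3966), np.float64(0.0216), np.float64(-0.197), np.float64(0.945), 1) (np.float64(0.3923), np.float64(0.0229), np.float64(-0.21), np.float64(0.885), 1)
```

View pics/crop.png

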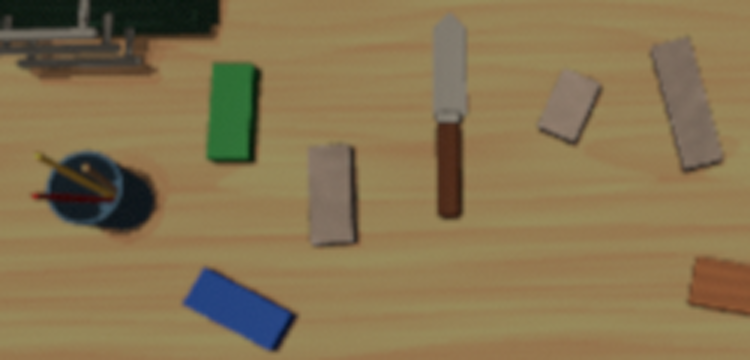

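The crop shows that the middle stone is the grey bar at crop (331,194). The green bar at (232,112) and the blue bar at (240,308) are decoys. I'll write a move planner and retry the fit for the short holder.

```bash
cat > plan.py <<'E'
import sys,numpy as np
from station import arm
# usage: plan.py x y tcpz yaw
def plan(x,y,z,yaw):
    s=arm.get_state(); p=s["eef_pos"]; r=s["ee_rot"]
    w=lambda a:(a+np.pi)%(2*np.pi)-np.pi
    tw=-w(yaw-r[2]); d=np.array([x,y,z])-p; c,sn=np.cos(yaw),np.sin(yaw)
    t=np.array([c*d[0]+sn*d[1],sn*d[0]-c*d[1],-d[2]]); n=max(1,int(np.ceil(np.abs(t).max()/.040)),int(np.ceil(np.linalg.norm(t)/.0405)))
    k=max(1,int(np.ceil(abs(tw)/.12)))
    print("t %.2f"%s["t"],"pos",p.round(4),"rpy",r.round(4),"w %.4f"%s["width"],"gf %.1f"%s["gripper_force"],"F",s["force"].round(1),"q6 %.2f"%s["q"][5])
    print("twist %d x %.4f"%(k,tw/k),"| total",t.round(4),"| %d x"%n,(t/n).round(4))
if __name__=="__main__": plan(*map(float,sys.argv[1:]))
E
python3 - <<'E'
from h import *
for c in("top","scene"):
    arm.grab_frame(c)
    for d in arm.silhouettes(c,"short_holder"):
        ys,xs=np.nonzero(d["pixels"]); print(c,d["score"],len(xs),xs.mean(),ys.mean())
    print(proj(arm.camera_info(c),np.array([[.502,-.435,.014]])))
print(fit("short_holder",(.502,-.435)))
E
python3 plan.py .593 .0566 .15 -2.92
```

```text
top 0.96 603 461.01326699834163 197.6301824212272
[[461.54371684 198.75848499]]
scene 0.61 915 182.06448087431693 294.37377049180327
[[181.16768347 292.1563003 ]]
(np.float64(0.5062), np.float64(-0.4354), np.float64(0.096), np.float64(0.901), 2)
t 3.00 pos [ 0.1896 -0.6478  0.2921] rpy [ 3.1416  0.     -2.8568] w 0.0874 gf 0.0 F [-0.2 -0.6 -0.3] q6 -0.29
twist 1 x 0.0632 | total [-0.5483  0.5985  0.1421] | 21 x [-0.0261  0.0285  0.0068]
```

Emit:
move_arm(increments=[{"jaw": 0.6,"twist": 0.063},{"dx": -0.0261,"dy": 0.0285,"dz": 0.0068},{"dx": -0.0261,"dy": 0.0285,"dz": 0.0068},{"dx": -0.0261,"dy": 0.0285,"dz": 0.0068},{"dx": -0.0261,"dy": 0.0285,"dz": 0.0068},{"dx": -0.0261,"dy": 0.0285,"dz": 0.0068},{"dx": -0.0261,"dy": 0.0285,"dz": 0.0068},{"dx": -0.0261,"dy": 0.0285,"dz": 0.0068},{"dx": -0.0261,"dy": 0.0285,"dz": 0.0068},{"dx": -0.0261,"dy": 0.0285,"dz": 0.0068},{"dx": -0.0261,"dy": 0.0285,"dz": 0.0068},{"dx": -0.0261,"dy": 0.0285,"dz": 0.0068}], force=25)

```text
$.increments[0]: bad value
```

Emit:
move_arm(increments=[{"dx": -0.0261,"dy": 0.0285,"dz": 0.0068},{"dx": -0.0261,"dy": 0.0285,"dz": 0.0068},{"dx": -0.0261,"dy": 0.0285,"dz": 0.0068},{"dx": -0.0261,"dy": 0.0285,"dz": 0.0068},{"dx": -0.0261,"dy": 0.0285,"dz": 0.0068},{"dx": -0.0261,"dy": 0.0285,"dz": 0.0068},{"dx": -0.0261,"dy": 0.0285,"dz": 0.0068},{"dx": -0.0261,"dy": 0.0285,"dz": 0.0068},{"dx": -0.0261,"dy": 0.0285,"dz": 0.0068},{"dx": -0.0261,"dy": 0.0285,"dz": 0.0068},{},{}])

```text
$.increments[0]: bad value
```

```bash
python3 plan.py .593 .0566 .071 -2.92; python3 - <<'E'
from h import *
cv2.imwrite("pics/w1.png",arm.grab_frame("wrist"))
print(fit("long_stone_center",(.593,.057),cams=("wrist",)))
E
```

```text
t 3.00 pos [ 0.1896 -0.6478  0.2921] rpy [ 3.1416  0.     -2.8568] w 0.0874 gf 0.0 F [-0.2 -0.6 -0.3] q6 -0.29
twist 1 x 0.0632 | total [-0.5483  0.5985  0.2211] | 21 x [-0.0261  0.0285  0.0105]
None
```

View pics/w1.png

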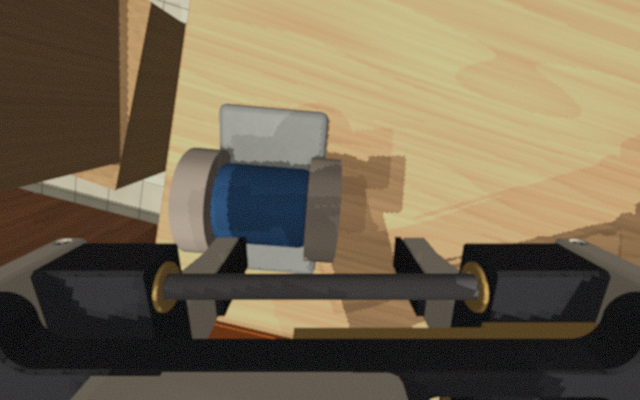

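Both calls were refused, probably because every row needs all five keys. The wrist view still shows the starting place.

Emit:
move_arm(increments=[{"jaw": 0.6,"dx": 0,"dy": 0,"dz": 0,"twist": 0.063},{"jaw": 0.6,"dx": -0.0261,"dy": 0.0285,"dz": 0.0068,"twist": 0},{"jaw": 0.6,"dx": -0.0261,"dy": 0.0285,"dz": 0.0068,"twist": 0},{"jaw": 0.6,"dx": -0.0261,"dy": 0.0285,"dz": 0.0068,"twist": 0},{"jaw": 0.6,"dx": -0.0261,"dy": 0.0285,"dz": 0.0068,"twist": 0},{"jaw": 0.6,"dx": -0.0261,"dy": 0.0285,"dz": 0.0068,"twist": 0},{"jaw": 0.6,"dx": -0.0261,"dy": 0.0285,"dz": 0.0068,"twist": 0},{"jaw": 0.6,"dx": -0.0261,"dy": 0.0285,"dz": 0.0068,"twist": 0},{"jaw": 0.6,"dx": -0.0261,"dy": 0.0285,"dz": 0.0068,"twist": 0},{"jaw": 0.6,"dx": -0.0261,"dy": 0.0285,"dz": 0.0068,"twist": 0},{"jaw": 0.6,"dx": -0.0261,"dy": 0.0285,"dz": 0.0068,"twist": 0},{"jaw": 0.6,"dx": -0.0261,"dy": 0.0285,"dz": 0.0068,"twist": 0}], force=25)

```text
t: 4.1
eef_pos: [0.4014, -0.2771, 0.2175]
ee_rot: [-3.141, 0.001, -2.92]
force: [-0.1, -0.3, 0.3]
width: 0.0702
gripper_force: 0.0
```

Emit:
move_arm(increments=[{"jaw": 0.6,"dx": -0.0261,"dy": 0.0285,"dz": 0.0068,"twist": 0},{"jaw": 0.6,"dx": -0.0261,"dy": 0.0285,"dz": 0.0068,"twist": 0},{"jaw": 0.6,"dx": -0.0261,"dy": 0.0285,"dz": 0.0068,"twist": 0},{"jaw": 0.6,"dx": -0.0261,"dy": 0.0285,"dz": 0.0068,"twist": 0},{"jaw": 0.6,"dx": -0.0261,"dy": 0.0285,"dz": 0.0068,"twist": 0},{"jaw": 0.6,"dx": -0.0261,"dy": 0.0285,"dz": 0.0068,"twist": 0},{"jaw": 0.6,"dx": -0.0261,"dy": 0.0285,"dz": 0.0068,"twist": 0},{"jaw": 0.6,"dx": -0.0261,"dy": 0.0285,"dz": 0.0068,"twist": 0},{"jaw": 0.6,"dx": -0.0261,"dy": 0.0285,"dz": 0.0068,"twist": 0},{"jaw": 0.6,"dx": -0.0261,"dy": 0.0285,"dz": 0.0068,"twist": 0},{"jaw": 0.6,"dx": 0,"dy": 0,"dz": 0,"twist": 0},{"jaw": 0.6,"dx": 0,"dy": 0,"dz": 0,"twist": 0}])

```text
t: 5.1
eef_pos: [0.5932, 0.0585, 0.1484]
ee_rot: [-3.141, -0.001, -2.917]
force: [-0.7, 0.2, 0.0]
width: 0.07
gripper_force: 0.0
```

```bash
python3 plan.py .593 .0566 .071 -2.92; python3 - <<'E'
from h import *
cv2.imwrite("pics/w2.png",arm.grab_frame("wrist"))
print(fit("long_stone_center",(.593,.057),cams=("wrist",)))
arm.grab_frame("top");print(fit("short_holder",(.504,-.435),cams=("top",)))
E
```

```text
t 5.10 pos [0.5932 0.0585 0.1484] rpy [-3.1413e+00 -1.1000e-03 -2.9172e+00] w 0.0700 gf 0.0 F [-0.7  0.2  0. ] q6 -1.77
twist 1 x 0.0028 | total [ 0.0006 -0.0018  0.0774] | 2 x [ 0.0003 -0.0009  0.0387]
None
(np.float64(0.5082), np.float64(-0.4349), np.float64(0.086), np.float64(0.872), 1)
```

View pics/w2.png

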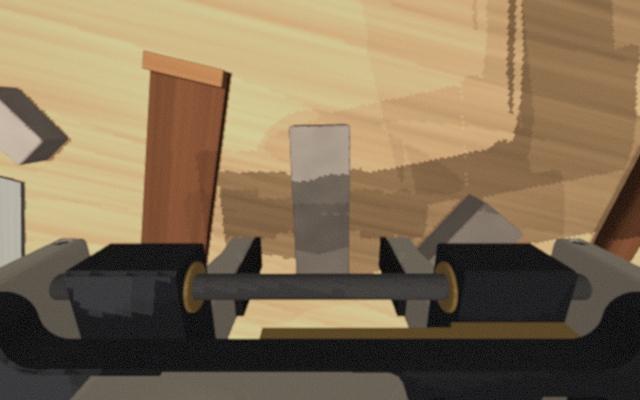

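The stone is centred between the fingers (col 320) and upright in the picture, so the yaw is right. I'll descend and grip.

Emit:
move_arm(increments=[{"jaw": 0.6,"dx": 0,"dy": -0.001,"dz": 0.026,"twist": 0},{"jaw": 0.6,"dx": 0,"dy": 0,"dz": 0.026,"twist": 0},{"jaw": 0.6,"dx": 0,"dy": 0,"dz": 0.0255,"twist": 0},{"jaw": 0.6,"dx": 0,"dy": 0,"dz": 0,"twist": 0},{"jaw": -0.5,"dx": 0,"dy": 0,"dz": 0,"twist": 0},{"jaw": -0.5,"dx": 0,"dy": 0,"dz": 0,"twist": 0},{"jaw": -0.5,"dx": 0,"dy": 0,"dz": 0,"twist": 0},{"jaw": -0.5,"dx": 0,"dy": 0,"dz": 0,"twist": 0},{"jaw": -0.5,"dx": 0,"dy": 0,"dz": 0,"twist": 0}], force=25)

```text
t: 6.05
eef_pos: [0.5938, 0.0562, 0.0735]
ee_rot: [3.141, 0.003, -2.92]
force: [-1.3, 1.4, 6.4]
width: 0.0439
gripper_force: 25.0
```

```bash
python3 plan.py .593 -.0618 .131 -3.1416; python3 - <<'E'
from h import *
arm.grab_frame("wrist"); 
for n in ("top","scene"): arm.grab_frame(n)
print(arm.camera_info("wrist")["extrinsics"].round(3).tolist())
print(fit("long_stone_center",(.593,.057)),fit("long_holder",(.593,-.06)))
E
```

```text
t 6.05 pos [0.5938 0.0562 0.0735] rpy [ 3.1410e+00  3.1000e-03 -2.9195e+00] w 0.0439 gf 25.0 F [-1.3  1.4  6.4] q6 -1.77
twist 2 x 0.1110 | total [ 0.0008 -0.118  -0.0575] | 4 x [ 0.0002 -0.0295 -0.0144]
[[-0.221, 0.932, 0.287, 0.517], [0.975, 0.211, 0.066, 0.039], [0.001, 0.294, -0.956, 0.166], [0.0, 0.0, 0.0, 1.0]]
None (np.float64(0.5922), np.float64(-0.0629), np.float64(-0.003), np.float64(0.846), 2)
```

Emit:
move_arm(increments=[{"jaw": -0.5,"dx": 0,"dy": 0,"dz": -0.03,"twist": 0},{"jaw": -0.5,"dx": 0,"dy": 0,"dz": -0.03,"twist": 0},{"jaw": -0.5,"dx": 0,"dy": 0,"dz": 0,"twist": 0.111},{"jaw": -0.5,"dx": 0,"dy": 0,"dz": 0,"twist": 0.111},{"jaw": -0.5,"dx": 0,"dy": -0.0295,"dz": 0,"twist": 0},{"jaw": -0.5,"dx": 0,"dy": -0.0295,"dz": 0,"twist": 0},{"jaw": -0.5,"dx": 0,"dy": -0.0295,"dz": 0,"twist": 0},{"jaw": -0.5,"dx": 0,"dy": -0.0295,"dz": 0,"twist": 0},{"jaw": -0.5,"dx": 0,"dy": 0,"dz": 0,"twist": 0},{"jaw": -0.5,"dx": 0,"dy": 0,"dz": 0,"twist": 0}])

```text
t: 7.23
eef_pos: [0.5921, -0.064, 0.1317]
ee_rot: [3.142, -0.001, 3.139]
force: [0.3, 0.5, -4.3]
width: 0.0437
gripper_force: 25.0
```

```bash
python3 plan.py .593 -.0618 .083 -3.1416; python3 - <<'E'
from h import *
cv2.imwrite("pics/w3.png",arm.grab_frame("wrist"))
E
```

```text
t 7.23 pos [ 0.5921 -0.064   0.1317] rpy [ 3.1416e+00 -1.0000e-03  3.1386e+00] w 0.0437 gf 25.0 F [ 0.3  0.5 -4.3] q6 -1.79
twist 1 x -0.0030 | total [-0.0009  0.0022  0.0487] | 2 x [-0.0004  0.0011  0.0243]
```

View pics/w3.png

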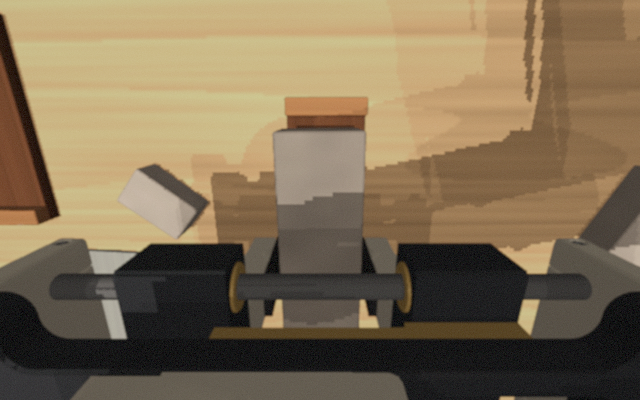

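The held stone's near end is at row 129, cols 274–365. The cleat top spans rows 97–115, cols 285–368. I'll work out the offset from that.

```bash
cat >> h.py <<'E'
def back(c,u,v,z):
    i=arm.camera_info(c); E=i["extrinsics"]; r=E[:3,:3]@np.linalg.inv(i["K"])@[u,v,1.]; return (E[:3,3]+r*(z-E[2,3])/r[2])[:2].round(4)
E
python3 - <<'E'
from h import *
print("stone end",back("wrist",274,129,.0862),back("wrist",365,129,.0862))
print("cleat outer",back("wrist",285,98,.02),back("wrist",368,98,.02),"inner",back("wrist",287,115,.02),back("wrist",367,115,.02))
E
```

```text
stone end [ 0.5209 -0.084 ] [ 0.521  -0.0419]
cleat outer [ 0.5042 -0.0859] [ 0.5043 -0.0309] inner [ 0.515 -0.085] [ 0.5151 -0.031 ]
```

Emit:
move_arm(increments=[{"jaw": -0.5,"dx": -0.002,"dy": 0.004,"dz": 0,"twist": 0},{"jaw": -0.5,"dx": 0,"dy": 0,"dz": 0.02,"twist": 0},{"jaw": -0.5,"dx": 0,"dy": 0,"dz": 0.015,"twist": 0},{"jaw": -0.5,"dx": 0,"dy": 0,"dz": 0.008,"twist": 0},{"jaw": -0.5,"dx": 0,"dy": 0,"dz": 0.004,"twist": 0},{"jaw": -0.5,"dx": 0,"dy": 0,"dz": 0.001,"twist": 0},{"jaw": -0.5,"dx": 0,"dy": 0,"dz": 0,"twist": 0}])

```text
t: 7.87
eef_pos: [0.5952, -0.0578, 0.0841]
ee_rot: [-3.141, 0.0, -3.141]
force: [0.1, -0.2, -3.0]
width: 0.0436
gripper_force: 25.0
```

Emit:
move_arm(increments=[{"jaw": 0.6,"dx": 0,"dy": 0,"dz": 0,"twist": 0},{"jaw": 0.6,"dx": 0,"dy": 0,"dz": 0,"twist": 0},{"jaw": 0.6,"dx": 0,"dy": 0,"dz": 0,"twist": 0},{"jaw": 0.6,"dx": 0,"dy": 0,"dz": 0,"twist": 0},{"jaw": 0.6,"dx": 0,"dy": 0,"dz": -0.03,"twist": 0},{"jaw": 0.6,"dx": 0,"dy": 0,"dz": -0.04,"twist": 0},{"jaw": 0.6,"dx": 0,"dy": 0,"dz": 0,"twist": 0}])

```text
t: 8.45
eef_pos: [0.5986, -0.0583, 0.1613]
ee_rot: [3.141, 0.01, -3.14]
force: [2.1, 0.8, 1.5]
width: 0.0699
gripper_force: 0.0
```

```bash
python3 plan.py .5945 .1836 .15 -3.617; python3 - <<'E'
from h import *
im=arm.grab_frame("wrist")
cv2.imwrite("pics/w4.png",im)
E
```

```text
t 8.45 pos [ 0.5986 -0.0583  0.1613] rpy [ 3.1414  0.0105 -3.1402] w 0.0699 gf 0.0 F [2.1 0.8 1.5] q6 -1.80
twist 4 x 0.1192 | total [0.1144 0.2132 0.0113] | 6 x [0.0191 0.0355 0.0019]
```

View pics/w4.png

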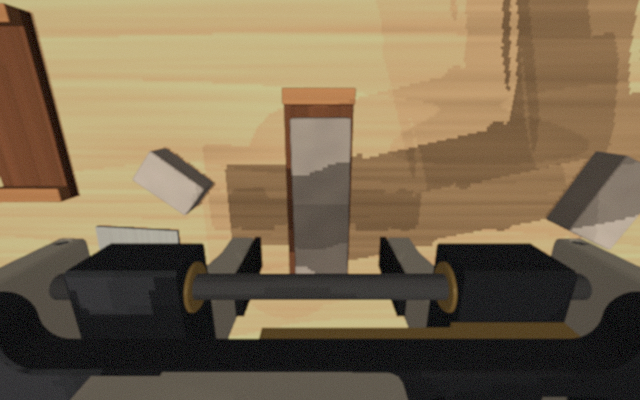

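The long stone lies in its holder, with board margins of about 6 px on the left and 3 px on the right. I'll check the end gap and go for the short stone.

```bash
python3 - <<'E'
from h import *
print("stone end",back("wrist",290,118,.038),back("wrist",351,118,.038))
print("cleat outer",back("wrist",282,88,.02),back("wrist",355,88,.02),"inner",back("wrist",282,104,.02))
for n in ("top","scene"): arm.grab_frame(n)
print(fit("short_stone_center",(.5945,.1836)),fit("long_stone_center",(.593,-.06),z0=.01))
E
```

```text
stone end [ 0.5234 -0.079 ] [ 0.5234 -0.0361]
cleat outer [ 0.5025 -0.0861] [ 0.5024 -0.032 ] inner [ 0.5137 -0.0865]
(np.float64(0.5898), np.float64(0.1842), np.float64(-0.495), np.float64(0.851), 1) (np.float64(0.5928), np.float64(-0.0595), np.float64(0.008), np.float64(0.65), 2)
```

Emit:
move_arm(increments=[{"jaw": 0.6,"dx": 0,"dy": 0,"dz": 0,"twist": 0.119},{"jaw": 0.6,"dx": 0,"dy": 0,"dz": 0,"twist": 0.119},{"jaw": 0.6,"dx": 0,"dy": 0,"dz": 0,"twist": 0.119},{"jaw": 0.6,"dx": 0,"dy": 0,"dz": 0,"twist": 0.119},{"jaw": 0.6,"dx": 0.0191,"dy": 0.0355,"dz": 0.0019,"twist": 0},{"jaw": 0.6,"dx": 0.0191,"dy": 0.0355,"dz": 0.0019,"twist": 0},{"jaw": 0.6,"dx": 0.0191,"dy": 0.0355,"dz": 0.0019,"twist": 0},{"jaw": 0.6,"dx": 0.0191,"dy": 0.0355,"dz": 0.0019,"twist": 0},{"jaw": 0.6,"dx": 0.0191,"dy": 0.0355,"dz": 0.0019,"twist": 0},{"jaw": 0.6,"dx": 0.0191,"dy": 0.0355,"dz": 0.0019,"twist": 0},{"jaw": 0.6,"dx": 0,"dy": 0,"dz": 0,"twist": 0},{"jaw": 0.6,"dx": 0,"dy": 0,"dz": 0,"twist": 0}])

```text
t: 9.8
eef_pos: [0.5901, 0.1857, 0.1412]
ee_rot: [-3.14, -0.001, 2.669]
force: [-0.6, 0.2, -0.9]
width: 0.0699
gripper_force: 0.0
```

```bash
python3 plan.py .5945 .1836 .072 -3.617; python3 - <<'E'
from h import *
im=arm.grab_frame("wrist")
cv2.imwrite("pics/w5.png",im)
E
```

```text
t 9.80 pos [0.5901 0.1857 0.1412] rpy [-3.1399e+00 -9.0000e-04  2.6689e+00] w 0.0699 gf 0.0 F [-0.6  0.2 -0.9] q6 -2.66
twist 1 x 0.0027 | total [-0.0049  0.0002  0.0692] | 2 x [-0.0024  0.0001  0.0346]
```

View pics/w5.png

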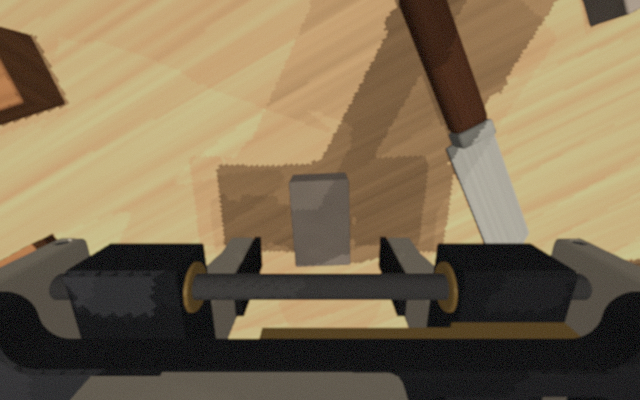

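The short stone (290–350, 180–265) is centred and aligned. The knife is clear on the right.

```bash
python3 - <<'E'
from h import *
a=back("wrist",320,180,.028);b=back("wrist",321,265,.028);print(a,b,(a+b)/2,np.hypot(*(a-b)))
E
```

```text
[0.5614 0.1993] [0.623  0.1686] [0.5922  0.18395] 0.0688262304648453
```

Emit:
move_arm(increments=[{"jaw": 0.6,"dx": -0.0026,"dy": 0,"dz": 0.023,"twist": 0},{"jaw": 0.6,"dx": 0,"dy": 0,"dz": 0.023,"twist": 0},{"jaw": 0.6,"dx": 0,"dy": 0,"dz": 0.022,"twist": 0},{"jaw": 0.6,"dx": 0,"dy": 0,"dz": 0,"twist": 0},{"jaw": -0.5,"dx": 0,"dy": 0,"dz": 0,"twist": 0},{"jaw": -0.5,"dx": 0,"dy": 0,"dz": 0,"twist": 0},{"jaw": -0.5,"dx": 0,"dy": 0,"dz": 0,"twist": 0},{"jaw": -0.5,"dx": 0,"dy": 0,"dz": 0,"twist": 0},{"jaw": -0.5,"dx": 0,"dy": 0,"dz": 0,"twist": 0}])

```text
t: 10.6
eef_pos: [0.5937, 0.1826, 0.0759]
ee_rot: [3.139, 0.001, 2.665]
force: [-0.0, -0.3, 3.6]
width: 0.0439
gripper_force: 24.7
```

Emit:
move_arm(increments=[{"jaw": -0.5,"dx": 0,"dy": 0,"dz": -0.04,"twist": 0},{"jaw": -0.5,"dx": 0,"dy": 0,"dz": -0.04,"twist": 0},{"jaw": -0.5,"dx": 0,"dy": 0,"dz": 0,"twist": -0.12},{"jaw": -0.5,"dx": 0,"dy": 0,"dz": 0,"twist": -0.12},{"jaw": -0.5,"dx": 0,"dy": 0,"dz": 0,"twist": -0.12},{"jaw": -0.5,"dx": 0,"dy": 0,"dz": 0,"twist": -0.12},{"jaw": -0.5,"dx": 0,"dy": 0,"dz": 0,"twist": -0.07},{"jaw": -0.5,"dx": 0,"dy": 0,"dz": 0,"twist": 0}])

```text
t: 11.27
eef_pos: [0.5927, 0.1823, 0.1548]
ee_rot: [3.141, 0.0, -3.065]
force: [0.5, 0.3, -2.2]
width: 0.0445
gripper_force: 24.7
```

```bash
python3 plan.py .507 -.4354 .15 -3.0516
```

```text
t 11.27 pos [0.5927 0.1823 0.1548] rpy [ 3.1413e+00  1.0000e-04 -3.0646e+00] w 0.0445 gf 24.7 F [ 0.5  0.3 -2.2] q6 -2.11
twist 1 x -0.0130 | total [ 0.1408 -0.6075  0.0048] | 16 x [ 0.0088 -0.038   0.0003]
```

Emit:
move_arm(increments=[{"jaw": -0.5,"dx": 0,"dy": 0,"dz": 0,"twist": -0.013},{"jaw": -0.5,"dx": 0.0088,"dy": -0.038,"dz": 0,"twist": 0},{"jaw": -0.5,"dx": 0.0088,"dy": -0.038,"dz": 0,"twist": 0},{"jaw": -0.5,"dx": 0.0088,"dy": -0.038,"dz": 0,"twist": 0},{"jaw": -0.5,"dx": 0.0088,"dy": -0.038,"dz": 0,"twist": 0},{"jaw": -0.5,"dx": 0.0088,"dy": -0.038,"dz": 0,"twist": 0},{"jaw": -0.5,"dx": 0.0088,"dy": -0.038,"dz": 0,"twist": 0},{"jaw": -0.5,"dx": 0.0088,"dy": -0.038,"dz": 0,"twist": 0},{"jaw": -0.5,"dx": 0.0088,"dy": -0.038,"dz": 0,"twist": 0}])

```text
t: 12.02
eef_pos: [0.5486, -0.1283, 0.1548]
ee_rot: [3.142, 0.001, -3.057]
force: [-0.1, -0.4, -1.9]
width: 0.0442
gripper_force: 24.7
```

Emit:
move_arm(increments=[{"jaw": -0.5,"dx": 0.0088,"dy": -0.038,"dz": 0,"twist": 0},{"jaw": -0.5,"dx": 0.0088,"dy": -0.038,"dz": 0,"twist": 0},{"jaw": -0.5,"dx": 0.0088,"dy": -0.038,"dz": 0,"twist": 0},{"jaw": -0.5,"dx": 0.0088,"dy": -0.038,"dz": 0,"twist": 0},{"jaw": -0.5,"dx": 0.0088,"dy": -0.038,"dz": 0,"twist": 0},{"jaw": -0.5,"dx": 0.0088,"dy": -0.038,"dz": 0,"twist": 0},{"jaw": -0.5,"dx": 0.0088,"dy": -0.038,"dz": 0,"twist": 0},{"jaw": -0.5,"dx": 0.0088,"dy": -0.038,"dz": 0,"twist": 0},{"jaw": -0.5,"dx": 0,"dy": 0,"dz": 0,"twist": 0},{"jaw": -0.5,"dx": 0,"dy": 0,"dz": 0,"twist": 0}])

```text
t: 12.85
eef_pos: [0.5042, -0.4377, 0.1538]
ee_rot: [3.141, -0.001, -3.061]
force: [0.1, 0.3, -2.5]
width: 0.0439
gripper_force: 24.7
```

```bash
python3 plan.py .507 -.4354 .086 -3.0516; python3 - <<'E'
from h import *
im=arm.grab_frame("wrist")
cv2.imwrite("pics/w6.png",im)
E
```

```text
t 12.85 pos [ 0.5042 -0.4377  0.1538] rpy [ 3.1411e+00 -7.0000e-04 -3.0605e+00] w 0.0439 gf 24.7 F [ 0.1  0.3 -2.5] q6 -1.07
twist 1 x -0.0089 | total [-0.003   0.0021  0.0678] | 2 x [-0.0015  0.001   0.0339]
```

View pics/w6.png

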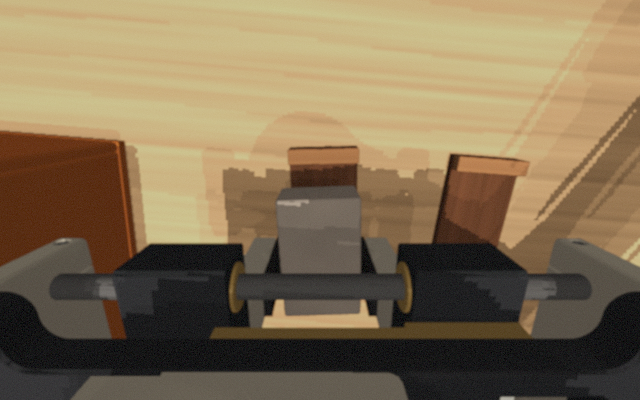

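```bash
python3 - <<'E'
from h import *
im=cv2.imread("pics/w6.png")
g=cv2.cvtColor(im,cv2.COLOR_BGR2GRAY).astype(int)
print("col",g[140:215,320].tolist()); print("cleat row",g[158,280:370].tolist()); print("stone",g[215,268:372].tolist())
for v in(187,196): print("stone end",v,back("wrist",278,v,.106),back("wrist",359,v,.106),back("wrist",319,v,.078))
for v in(147,151,164): print("cleat",v,back("wrist",288.5,v,.02),back("wrist",358,v,.02))
E
```

```text
col [176, 173, 173, 172, 174, 166, 130, 76, 67, 99, 122, 134, 132, 131, 133, 128, 129, 130, 128, 127, 130, 133, 132, 120, 102, 81, 76, 77, 78, 77, 63, 48, 50, 48, 52, 47, 45, 46, 44, 41, 40, 42, 38, 41, 42, 51, 54, 68, 73, 75, 79, 80, 77, 81, 78, 79, 77, 75, 85, 96, 103, 109, 113, 108, 113, 108, 111, 111, 113, 112, 109, 108, 111, 108, 108]
cleat row [177, 177, 175, 175, 176, 174, 172, 156, 137, 127, 127, 130, 130, 127, 127, 132, 127, 128, 128, 127, 127, 129, 130, 128, 129, 125, 130, 129, 127, 129, 125, 127, 130, 126, 127, 128, 127, 128, 126, 124, 128, 130, 124, 129, 126, 128, 127, 126, 125, 126, 128, 127, 125, 127, 128, 124, 130, 126, 126, 125, 129, 127, 125, 125, 128, 128, 127, 126, 127, 128, 130, 125, 129, 129, 127, 129, 124, 127, 133, 150, 162, 167, 165, 168, 165, 166, 166, 168, 167, 168]
stone [97, 96, 97, 101, 95, 94, 99, 93, 98, 100, 105, 107, 107, 107, 108, 107, 106, 106, 105, 105, 110, 108, 109, 110, 103, 106, 106, 106, 108, 106, 109, 108, 107, 108, 108, 107, 110, 110, 109, 107, 108, 111, 110, 108, 110, 109, 111, 112, 113, 110, 111, 113, 108, 109, 109, 108, 107, 106, 109, 111, 109, 110, 109, 110, 107, 109, 110, 110, 111, 109, 110, 108, 111, 108, 109, 110, 109, 107, 108, 102, 106, 109, 109, 108, 103, 109, 108, 110, 110, 106, 108, 104, 97, 99, 103, 105, 107, 107, 106, 105, 109, 105, 109, 108]
stone end 187 [ 0.4632 -0.4606] [ 0.4599 -0.4205] [ 0.4685 -0.4398]
stone end 196 [ 0.4679 -0.4605] [ 0.4645 -0.4199] [ 0.474  -0.4393]
cleat 147 [ 0.4532 -0.4648] [ 0.4487 -0.4114]
cleat 151 [ 0.4562 -0.4646] [ 0.4518 -0.411 ]
cleat 164 [ 0.4664 -0.4641] [ 0.4618 -0.4098]
```

Emit:
move_arm(increments=[{"jaw": -0.5,"dx": -0.0042,"dy": 0.0027,"dz": 0,"twist": 0},{"jaw": -0.5,"dx": 0,"dy": 0,"dz": 0.03,"twist": 0},{"jaw": -0.5,"dx": 0,"dy": 0,"dz": 0.023,"twist": 0},{"jaw": -0.5,"dx": 0,"dy": 0,"dz": 0.009,"twist": 0},{"jaw": -0.5,"dx": 0,"dy": 0,"dz": 0.004,"twist": 0},{"jaw": -0.5,"dx": 0,"dy": 0,"dz": 0.001,"twist": 0},{"jaw": -0.5,"dx": 0,"dy": 0,"dz": 0,"twist": 0}])

```text
t: 13.48
eef_pos: [0.5102, -0.4323, 0.0884]
ee_rot: [-3.141, 0.001, -3.054]
force: [1.1, 0.1, -1.1]
width: 0.0441
gripper_force: 24.7
```

Emit:
move_arm(increments=[{"jaw": 0.6,"dx": 0,"dy": 0,"dz": 0,"twist": 0},{"jaw": 0.6,"dx": 0,"dy": 0,"dz": 0,"twist": 0},{"jaw": 0.6,"dx": 0,"dy": 0,"dz": 0,"twist": 0},{"jaw": 0.6,"dx": 0,"dy": 0,"dz": 0,"twist": 0},{"jaw": 0.6,"dx": 0,"dy": 0,"dz": -0.03,"twist": 0},{"jaw": 0.6,"dx": 0,"dy": 0,"dz": -0.04,"twist": 0},{"jaw": 0.6,"dx": 0,"dy": 0,"dz": -0.02,"twist": 0},{"jaw": 0.6,"dx": 0,"dy": 0,"dz": 0,"twist": 0}])

```text
t: 14.15
eef_pos: [0.5116, -0.4343, 0.1841]
ee_rot: [-3.136, 0.008, -3.054]
force: [0.8, -0.7, 0.3]
width: 0.0702
gripper_force: 0.0
```

```bash
python3 plan.py .5 .434 .16 -3.0716; python3 - <<'E'
from h import *
im=arm.grab_frame("wrist")
cv2.imwrite("pics/w7.png",im)
for n in("long_stone_center","middle_stone_center","short_stone_center","dressing_stone_center"):
    print(n,[(round(d["score"],2),d["position"]) for d in arm.pinpoint("wrist",n)])
E
```

```text
t 14.15 pos [ 0.5116 -0.4343  0.1841] rpy [-3.1356  0.0076 -3.0539] w 0.0702 gf 0.0 F [ 0.8 -0.7  0.3] q6 -1.07
twist 1 x 0.0177 | total [-0.0491  0.8669  0.0241] | 22 x [-0.0022  0.0394  0.0011]
long_stone_center []
middle_stone_center []
short_stone_center [(0.67, [0.5089, -0.4337, 0.0242])]
dressing_stone_center []
```

View pics/w7.png

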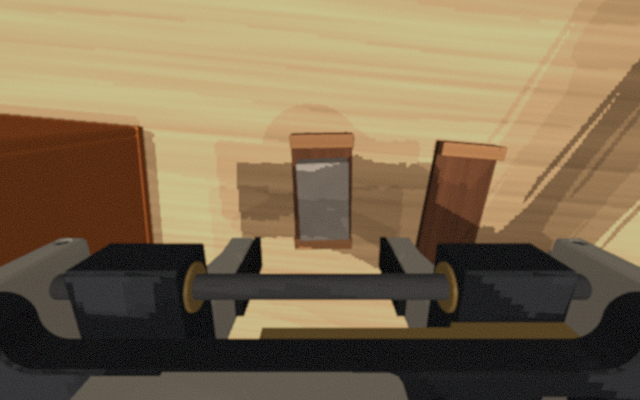

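The short stone is seated squarely (294–351, 158–243). Next is the middle stone.

Emit:
move_arm(increments=[{"jaw": 0.6,"dx": 0,"dy": 0,"dz": 0,"twist": 0.018},{"jaw": 0.6,"dx": -0.0022,"dy": 0.0394,"dz": 0,"twist": 0},{"jaw": 0.6,"dx": -0.0022,"dy": 0.0394,"dz": 0,"twist": 0},{"jaw": 0.6,"dx": -0.0022,"dy": 0.0394,"dz": 0,"twist": 0},{"jaw": 0.6,"dx": -0.0022,"dy": 0.0394,"dz": 0,"twist": 0},{"jaw": 0.6,"dx": -0.0022,"dy": 0.0394,"dz": 0,"twist": 0},{"jaw": 0.6,"dx": -0.0022,"dy": 0.0394,"dz": 0,"twist": 0},{"jaw": 0.6,"dx": -0.0022,"dy": 0.0394,"dz": 0,"twist": 0},{"jaw": 0.6,"dx": -0.0022,"dy": 0.0394,"dz": 0,"twist": 0},{"jaw": 0.6,"dx": -0.0022,"dy": 0.0394,"dz": 0,"twist": 0},{"jaw": 0.6,"dx": -0.0022,"dy": 0.0394,"dz": 0,"twist": 0},{"jaw": 0.6,"dx": -0.0022,"dy": 0.0394,"dz": 0,"twist": 0}])

```text
t: 15.4
eef_pos: [0.503, 0.0032, 0.177]
ee_rot: [-3.141, -0.001, -3.074]
force: [1.3, 0.2, -0.1]
width: 0.0702
gripper_force: 0.0
```

Emit:
move_arm(increments=[{"jaw": 0.6,"dx": -0.0022,"dy": 0.0394,"dz": 0,"twist": 0},{"jaw": 0.6,"dx": -0.0022,"dy": 0.0394,"dz": 0,"twist": 0},{"jaw": 0.6,"dx": -0.0022,"dy": 0.0394,"dz": 0,"twist": 0},{"jaw": 0.6,"dx": -0.0022,"dy": 0.0394,"dz": 0,"twist": 0},{"jaw": 0.6,"dx": -0.0022,"dy": 0.0394,"dz": 0,"twist": 0},{"jaw": 0.6,"dx": -0.0022,"dy": 0.0394,"dz": 0,"twist": 0},{"jaw": 0.6,"dx": -0.0022,"dy": 0.0394,"dz": 0,"twist": 0},{"jaw": 0.6,"dx": -0.0022,"dy": 0.0394,"dz": 0,"twist": 0},{"jaw": 0.6,"dx": -0.0022,"dy": 0.0394,"dz": 0,"twist": 0},{"jaw": 0.6,"dx": -0.0022,"dy": 0.0394,"dz": 0,"twist": 0},{"jaw": 0.6,"dx": -0.0022,"dy": 0.0394,"dz": 0.024,"twist": 0},{"jaw": 0.6,"dx": 0,"dy": 0,"dz": 0,"twist": 0}])

```text
t: 16.4
eef_pos: [0.4967, 0.4363, 0.1509]
ee_rot: [-3.139, -0.003, -3.071]
force: [0.0, -0.7, -1.2]
width: 0.0699
gripper_force: 0.0
```

Emit:
move_arm(increments=[{"jaw": 0.6,"dx": 0,"dy": 0,"dz": 0,"twist": 0}])

```text
t: 16.48
eef_pos: [0.4969, 0.4326, 0.1526]
ee_rot: [-3.138, -0.003, -3.071]
force: [0.9, -0.7, 0.4]
width: 0.0698
gripper_force: 0.0
```

```bash
python3 plan.py .5 .434 .073 -3.0716; python3 - <<'E'
from h import *
im=arm.grab_frame("wrist")
cv2.imwrite("pics/w8.png",im)
for n in("middle_stone_center","short_stone_center"):
    print(n,[(round(d["score"],2),d["position"]) for d in arm.pinpoint("wrist",n)])
E
```

```text
t 16.48 pos [0.4969 0.4326 0.1526] rpy [-3.1378e+00 -3.1000e-03 -3.0715e+00] w 0.0698 gf 0.0 F [ 0.9 -0.7  0.4] q6 -2.51
twist 1 x 0.0001 | total [-0.0032  0.0012  0.0796] | 2 x [-0.0016  0.0006  0.0398]
middle_stone_center [(0.96, [0.5025, 0.4355, 0.0138]), (0.83, [0.3783, 0.5285, 0.0147])]
short_stone_center []
```

View pics/w8.png

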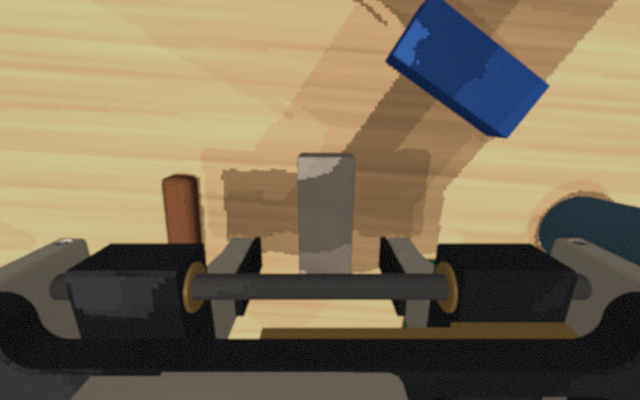

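The grey middle stone (298–355 cols, near end at row 157) is under the gripper. The blue decoy is at the upper right, and the knife handle (181,210) is clear of the fingers.

```bash
python3 - <<'E'
from h import *
a=back("wrist",298,157,.028);b=back("wrist",355,157,.028);print(a,b,(a+b)/2+.0525*np.array([np.cos(.07),np.sin(.07)]))
print(back("wrist",299,250,.028),back("wrist",352.5,250,.028))
E
```

```text
[0.4526 0.411 ] [0.4497 0.4541] [0.50352143 0.436222  ]
[0.53   0.4154] [0.5269 0.46  ]
```

Emit:
move_arm(increments=[{"jaw": 0.6,"dx": -0.0058,"dy": 0.0026,"dz": 0,"twist": 0},{"jaw": 0.6,"dx": 0,"dy": 0,"dz": 0.03,"twist": 0},{"jaw": 0.6,"dx": 0,"dy": 0,"dz": 0.03,"twist": 0},{"jaw": 0.6,"dx": 0,"dy": 0,"dz": 0.018,"twist": 0},{"jaw": 0.6,"dx": 0,"dy": 0,"dz": 0,"twist": 0},{"jaw": -0.5,"dx": 0,"dy": 0,"dz": 0,"twist": 0},{"jaw": -0.5,"dx": 0,"dy": 0,"dz": 0,"twist": 0},{"jaw": -0.5,"dx": 0,"dy": 0,"dz": 0,"twist": 0},{"jaw": -0.5,"dx": 0,"dy": 0,"dz": 0,"twist": 0},{"jaw": -0.5,"dx": 0,"dy": 0,"dz": 0,"twist": 0}])

```text
t: 17.47
eef_pos: [0.5043, 0.4355, 0.0795]
ee_rot: [3.139, 0.002, -3.073]
force: [-0.5, -0.5, 5.4]
width: 0.0438
gripper_force: 25.0
```

Emit:
move_arm(increments=[{"jaw": -0.5,"dx": 0,"dy": 0,"dz": -0.04,"twist": 0},{"jaw": -0.5,"dx": 0,"dy": 0,"dz": -0.04,"twist": 0},{"jaw": -0.5,"dx": 0,"dy": 0,"dz": 0,"twist": 0.07},{"jaw": -0.5,"dx": 0,"dy": 0,"dz": 0,"twist": 0}])

```text
t: 17.8
eef_pos: [0.5044, 0.4357, 0.1611]
ee_rot: [3.137, 0.003, 3.138]
force: [-0.6, 0.3, -3.8]
width: 0.0437
gripper_force: 25.0
```

```bash
python3 plan.py .521 -.3066 .155 -3.1416
```

```text
t 17.80 pos [0.5044 0.4357 0.1611] rpy [3.1369e+00 3.0000e-03 3.1375e+00] w 0.0437 gf 25.0 F [-0.6  0.3 -3.8] q6 -2.58
twist 1 x -0.0041 | total [-0.0167 -0.7423  0.0061] | 19 x [-0.0009 -0.0391  0.0003]
```

Emit:
move_arm(increments=[{"jaw": -0.5,"dx": -0.0009,"dy": -0.0391,"dz": 0,"twist": 0},{"jaw": -0.5,"dx": -0.0009,"dy": -0.0391,"dz": 0,"twist": 0},{"jaw": -0.5,"dx": -0.0009,"dy": -0.0391,"dz": 0,"twist": 0},{"jaw": -0.5,"dx": -0.0009,"dy": -0.0391,"dz": 0,"twist": 0},{"jaw": -0.5,"dx": -0.0009,"dy": -0.0391,"dz": 0,"twist": 0},{"jaw": -0.5,"dx": -0.0009,"dy": -0.0391,"dz": 0,"twist": 0},{"jaw": -0.5,"dx": -0.0009,"dy": -0.0391,"dz": 0,"twist": 0},{"jaw": -0.5,"dx": -0.0009,"dy": -0.0391,"dz": 0,"twist": 0},{"jaw": -0.5,"dx": -0.0009,"dy": -0.0391,"dz": 0,"twist": 0},{"jaw": -0.5,"dx": -0.0009,"dy": -0.0391,"dz": 0,"twist": 0}])

```text
t: 18.63
eef_pos: [0.5107, 0.0415, 0.1568]
ee_rot: [-3.141, -0.002, -3.141]
force: [0.5, 0.5, -3.0]
width: 0.0434
gripper_force: 25.0
```

Emit:
move_arm(increments=[{"jaw": -0.5,"dx": -0.0009,"dy": -0.0391,"dz": 0,"twist": 0},{"jaw": -0.5,"dx": -0.0009,"dy": -0.0391,"dz": 0,"twist": 0},{"jaw": -0.5,"dx": -0.0009,"dy": -0.0391,"dz": 0,"twist": 0},{"jaw": -0.5,"dx": -0.0009,"dy": -0.0391,"dz": 0,"twist": 0},{"jaw": -0.5,"dx": -0.0009,"dy": -0.0391,"dz": 0,"twist": 0},{"jaw": -0.5,"dx": -0.0009,"dy": -0.0391,"dz": 0,"twist": 0},{"jaw": -0.5,"dx": -0.0009,"dy": -0.0391,"dz": 0,"twist": 0},{"jaw": -0.5,"dx": -0.0009,"dy": -0.0391,"dz": 0,"twist": 0},{"jaw": -0.5,"dx": -0.0009,"dy": -0.0391,"dz": 0,"twist": 0},{"jaw": -0.5,"dx": 0,"dy": 0,"dz": 0,"twist": 0},{"jaw": -0.5,"dx": 0,"dy": 0,"dz": 0,"twist": 0}])

```text
t: 19.55
eef_pos: [0.5182, -0.3101, 0.1558]
ee_rot: [3.14, -0.003, 3.138]
force: [0.2, 1.2, -3.8]
width: 0.044
gripper_force: 25.0
```

```bash
python3 plan.py .521 -.3066 .0885 -3.1416; python3 - <<'E'
from h import *
im=arm.grab_frame("wrist")
cv2.imwrite("pics/w9.png",im)
E
```

```text
t 19.55 pos [ 0.5182 -0.3101  0.1558] rpy [ 3.1403 -0.0032  3.1378] w 0.0440 gf 25.0 F [ 0.2  1.2 -3.8] q6 -1.36
twist 1 x -0.0038 | total [-0.0028  0.0035  0.0673] | 2 x [-0.0014  0.0017  0.0336]
```

View pics/w9.png

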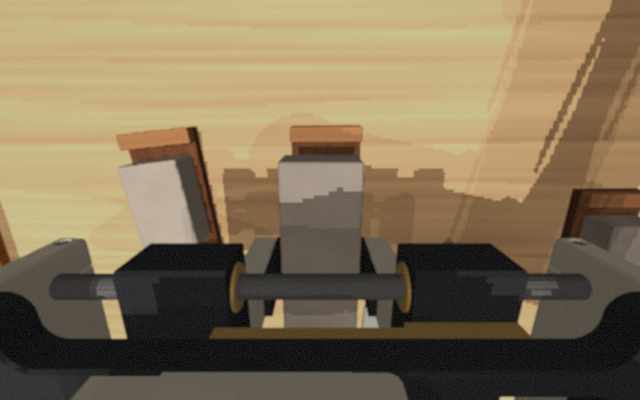

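```bash
python3 - <<'E'
from h import *
print("stone",back("wrist",280,161,.104),back("wrist",362.5,161,.104),back("wrist",321,156,.076))
print("cleat out",back("wrist",290.5,127.5,.02),back("wrist",362,127.5,.02),"in",back("wrist",291,141,.02))
E
```

```text
stone [ 0.4627 -0.3284] [ 0.4628 -0.2872] [ 0.464  -0.3078]
cleat out [ 0.45   -0.3308] [ 0.4501 -0.2762] in [ 0.4601 -0.3307]
```

Emit:
move_arm(increments=[{"jaw": -0.5,"dx": -0.0042,"dy": 0.004,"dz": 0,"twist": 0},{"jaw": -0.5,"dx": 0,"dy": 0,"dz": 0.03,"twist": 0},{"jaw": -0.5,"dx": 0,"dy": 0,"dz": 0.022,"twist": 0},{"jaw": -0.5,"dx": 0,"dy": 0,"dz": 0.009,"twist": 0},{"jaw": -0.5,"dx": 0,"dy": 0,"dz": 0.004,"twist": 0},{"jaw": -0.5,"dx": 0,"dy": 0,"dz": 0.001,"twist": 0},{"jaw": -0.5,"dx": 0,"dy": 0,"dz": 0,"twist": 0}])

```text
t: 20.18
eef_pos: [0.5249, -0.3039, 0.0926]
ee_rot: [-3.141, 0.001, -3.141]
force: [0.1, -0.1, -2.9]
width: 0.0436
gripper_force: 25.0
```

Emit:
move_arm(increments=[{"jaw": 0.6,"dx": 0,"dy": 0,"dz": 0,"twist": 0},{"jaw": 0.6,"dx": 0,"dy": 0,"dz": 0,"twist": 0},{"jaw": 0.6,"dx": 0,"dy": 0,"dz": 0,"twist": 0},{"jaw": 0.6,"dx": 0,"dy": 0,"dz": 0,"twist": 0},{"jaw": 0.6,"dx": 0,"dy": 0,"dz": -0.03,"twist": 0},{"jaw": 0.6,"dx": 0,"dy": 0,"dz": -0.04,"twist": 0},{"jaw": 0.6,"dx": 0,"dy": 0,"dz": -0.02,"twist": 0},{"jaw": 0.6,"dx": 0,"dy": 0,"dz": 0,"twist": 0}])

```text
t: 20.85
eef_pos: [0.5267, -0.3054, 0.188]
ee_rot: [-3.138, 0.009, 3.141]
force: [0.4, -0.2, -0.5]
width: 0.0701
gripper_force: 0.0
```

```bash
python3 plan.py .5778 -.1836 .15 -3.77; python3 - <<'E'
from h import *
im=arm.grab_frame("wrist")
cv2.imwrite("pics/w10.png",im)
for n in("middle_stone_center","short_stone_center","long_stone_center","dressing_stone_center"):
    print(n,[(round(d["score"],2),d["position"]) for d in arm.pinpoint("wrist",n)])
E
```

```text
t 20.85 pos [ 0.5267 -0.3054  0.188 ] rpy [-3.1382  0.0088  3.1413] w 0.0701 gf 0.0 F [ 0.4 -0.2 -0.5] q6 -1.37
twist 6 x 0.1047 | total [0.0302 0.1286 0.038 ] | 4 x [0.0076 0.0321 0.0095]
middle_stone_center [(0.56, [0.5206, -0.3015, 0.0235])]
short_stone_center [(0.97, [0.5079, -0.4339, 0.0229])]
long_stone_center []
dressing_stone_center [(0.86, [0.5719, -0.1771, 0.0121])]
```

View pics/w10.png

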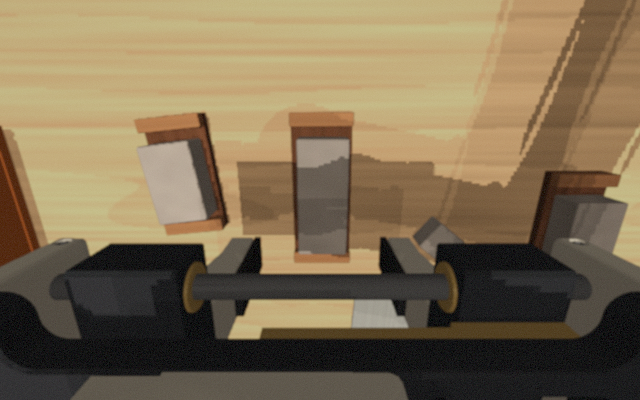

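The middle stone is seated centrally (296–350, 138–255). Next is the dressing stone, gripped along its length to stay clear of the cleaver.

Emit:
move_arm(increments=[{"jaw": 0.6,"dx": 0,"dy": 0,"dz": 0,"twist": 0.1047},{"jaw": 0.6,"dx": 0,"dy": 0,"dz": 0,"twist": 0.1047},{"jaw": 0.6,"dx": 0,"dy": 0,"dz": 0,"twist": 0.1047},{"jaw": 0.6,"dx": 0,"dy": 0,"dz": 0,"twist": 0.1047},{"jaw": 0.6,"dx": 0,"dy": 0,"dz": 0,"twist": 0.1047},{"jaw": 0.6,"dx": 0,"dy": 0,"dz": 0,"twist": 0.1047},{"jaw": 0.6,"dx": 0.0076,"dy": 0.0321,"dz": 0.0095,"twist": 0},{"jaw": 0.6,"dx": 0.0076,"dy": 0.0321,"dz": 0.0095,"twist": 0},{"jaw": 0.6,"dx": 0.0076,"dy": 0.0321,"dz": 0.0095,"twist": 0},{"jaw": 0.6,"dx": 0.0076,"dy": 0.0321,"dz": 0.0095,"twist": 0},{"jaw": 0.6,"dx": 0,"dy": 0,"dz": 0,"twist": 0},{"jaw": 0.6,"dx": 0,"dy": 0,"dz": 0,"twist": 0}])

```text
t: 22.1
eef_pos: [0.5749, -0.181, 0.1419]
ee_rot: [-3.14, -0.003, 2.515]
force: [-0.5, -0.2, 0.1]
width: 0.0701
gripper_force: 0.0
```

```bash
python3 plan.py .5778 -.1836 .071 -3.77; python3 - <<'E'
from h import *
im=arm.grab_frame("wrist")
cv2.imwrite("pics/w11.png",im)
for n in("long_stone_center","dressing_stone_center"):
    print(n,[(round(d["score"],2),d["position"]) for d in arm.pinpoint("wrist",n)])
E
```

```text
t 22.10 pos [ 0.5749 -0.181   0.1419] rpy [-3.1396e+00 -2.8000e-03  2.5149e+00] w 0.0701 gf 0.0 F [-0.5 -0.2  0.1] q6 -2.22
twist 1 x 0.0018 | total [-0.0039 -0.0004  0.0709] | 2 x [-0.002  -0.0002  0.0354]
long_stone_center [(0.62, [0.5929, -0.0561, 0.0197])]
dressing_stone_center [(0.74, [0.5745, -0.179, 0.0119])]
```

View pics/w11.png

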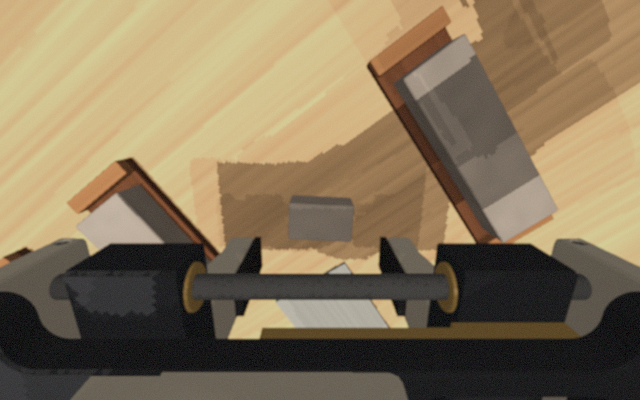

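The dressing stone's top face (289–353, 204–241) is square between the fingers. I'll check its centre.

```bash
python3 - <<'E'
from h import *
P=[back("wrist",u,v,.025) for u,v in((289,203),(353,206),(352,241),(289,240))]
print(P,np.mean(P,0)); y=2.515; d=np.mean(P,0)-arm.get_state()["eef_pos"][:2]; print(np.cos(y)*d[0]+np.sin(y)*d[1],np.sin(y)*d[0]-np.cos(y)*d[1])
E
```

```text
[array([ 0.5502, -0.1938]), array([ 0.5808, -0.1558]), array([ 0.6044, -0.1728]), array([ 0.5744, -0.2126])] [ 0.57745 -0.18375]
-0.002641174445069826 0.001108008641219464
```

Emit:
move_arm(increments=[{"jaw": 0.6,"dx": -0.0026,"dy": 0.001,"dz": 0.024,"twist": 0},{"jaw": 0.6,"dx": 0,"dy": 0,"dz": 0.024,"twist": 0},{"jaw": 0.6,"dx": 0,"dy": 0,"dz": 0.0235,"twist": 0},{"jaw": 0.6,"dx": 0,"dy": 0,"dz": 0,"twist": 0},{"jaw": -0.4,"dx": 0,"dy": 0,"dz": 0,"twist": 0},{"jaw": -0.4,"dx": 0,"dy": 0,"dz": 0,"twist": 0},{"jaw": -0.4,"dx": 0,"dy": 0,"dz": 0,"twist": 0},{"jaw": -0.4,"dx": 0,"dy": 0,"dz": 0,"twist": 0},{"jaw": -0.4,"dx": 0,"dy": 0,"dz": 0,"twist": 0}], force=15)

```text
t: 23.0
eef_pos: [0.5786, -0.1836, 0.074]
ee_rot: [3.14, 0.002, 2.512]
force: [-1.2, -0.5, 5.5]
width: 0.0504
gripper_force: 14.8
```

Emit:
move_arm(increments=[{"jaw": -0.4,"dx": 0,"dy": 0,"dz": -0.04,"twist": 0},{"jaw": -0.4,"dx": 0,"dy": 0,"dz": -0.04,"twist": 0},{"jaw": -0.4,"dx": 0,"dy": 0,"dz": 0,"twist": -0.12},{"jaw": -0.4,"dx": 0,"dy": 0,"dz": 0,"twist": -0.12},{"jaw": -0.4,"dx": 0,"dy": 0,"dz": 0,"twist": -0.12},{"jaw": -0.4,"dx": 0,"dy": 0,"dz": 0,"twist": -0.12},{"jaw": -0.4,"dx": 0,"dy": 0,"dz": 0,"twist": -0.12},{"jaw": -0.4,"dx": 0,"dy": 0,"dz": 0,"twist": -0.03},{"jaw": -0.4,"dx": 0,"dy": 0,"dz": 0,"twist": 0}])

```text
t: 23.75
eef_pos: [0.5778, -0.1832, 0.1528]
ee_rot: [3.141, 0.001, -3.14]
force: [0.1, 0.1, -1.4]
width: 0.0502
gripper_force: 14.8
```

```bash
python3 plan.py .594 -.0585 .155 -3.1416; python3 - <<'E'
from h import *
L=[("long","stone",.01),("middle","stone",.01),("short","stone",.01)]
N={"long":(.593,-.06),"middle":(.521,-.306),"short":(.507,-.434)}
for n in ("top","scene"): arm.grab_frame(n)
for k,p in N.items(): print(k,fit(k+"_stone_center",p,z0=.01))
E
```

```text
t 23.75 pos [ 0.5778 -0.1832  0.1528] rpy [ 3.1414e+00  7.0000e-04 -3.1395e+00] w 0.0502 gf 14.8 F [ 0.1  0.1 -1.4] q6 -1.58
twist 1 x 0.0021 | total [-0.0162  0.1247 -0.0022] | 4 x [-0.0041  0.0312 -0.0005]
long (np.float64(0.5958), np.float64(-0.0594), np.float64(0.009), np.float64(0.935), 1)
middle (np.float64(0.5222), np.float64(-0.3052), np.float64(-0.025), np.float64(0.876), 2)
short (np.float64(0.509), np.float64(-0.4354), np.float64(0.131), np.float64(0.908), 2)
```

All three sharpening stones are within about 3 mm of centre. I'll place the dressing stone.

Emit:
move_arm(increments=[{"jaw": -0.4,"dx": -0.0043,"dy": 0.0312,"dz": 0,"twist": 0},{"jaw": -0.4,"dx": -0.0043,"dy": 0.0312,"dz": 0,"twist": 0},{"jaw": -0.4,"dx": -0.0043,"dy": 0.0312,"dz": 0,"twist": 0},{"jaw": -0.4,"dx": -0.0043,"dy": 0.0312,"dz": 0,"twist": 0},{"jaw": -0.4,"dx": 0,"dy": 0,"dz": 0,"twist": 0},{"jaw": -0.4,"dx": 0,"dy": 0,"dz": 0,"twist": 0}])

```text
t: 24.65
eef_pos: [0.5952, -0.0568, 0.1523]
ee_rot: [3.142, 0.0, -3.138]
force: [-0.2, -1.0, -0.9]
width: 0.0504
gripper_force: 14.8
```

```bash
python3 plan.py .594 -.0585 .112 -3.1416
```

```text
t 24.65 pos [ 0.5952 -0.0568  0.1523] rpy [ 3.1416e+00  1.0000e-04 -3.1385e+00] w 0.0504 gf 14.8 F [-0.2 -1.  -0.9] q6 -1.80
twist 1 x 0.0031 | total [ 0.0012 -0.0017  0.0403] | 2 x [ 0.0006 -0.0008  0.0202]
```

Emit:
move_arm(increments=[{"jaw": -0.4,"dx": 0,"dy": -0.0015,"dz": 0.02,"twist": 0},{"jaw": -0.4,"dx": 0,"dy": 0,"dz": 0.012,"twist": 0},{"jaw": -0.4,"dx": 0,"dy": 0,"dz": 0.005,"twist": 0},{"jaw": -0.4,"dx": 0,"dy": 0,"dz": 0.002,"twist": 0},{"jaw": -0.4,"dx": 0,"dy": 0,"dz": 0.001,"twist": 0},{"jaw": -0.4,"dx": 0,"dy": 0,"dz": 0,"twist": 0}])

```text
t: 25.15
eef_pos: [0.5952, -0.0604, 0.1127]
ee_rot: [-3.142, 0.0, -3.141]
force: [0.1, -1.4, -0.3]
width: 0.0504
gripper_force: 14.8
```

```bash
python3 plan.py .594 -.0585 .112 -3.1416
```

```text
t 25.15 pos [ 0.5952 -0.0604  0.1127] rpy [-3.1415e+00  5.0000e-04 -3.1415e+00] w 0.0504 gf 14.8 F [ 0.1 -1.4 -0.3] q6 -1.80
twist 1 x 0.0001 | total [0.0012 0.0019 0.0007] | 1 x [0.0012 0.0019 0.0007]
```

Emit:
move_arm(increments=[{"jaw": 0.6,"dx": 0,"dy": 0,"dz": 0,"twist": 0},{"jaw": 0.6,"dx": 0,"dy": 0,"dz": 0,"twist": 0},{"jaw": 0.6,"dx": 0,"dy": 0,"dz": 0,"twist": 0},{"jaw": 0.6,"dx": 0,"dy": 0,"dz": 0,"twist": 0},{"jaw": 0.6,"dx": 0,"dy": 0,"dz": -0.03,"twist": 0},{"jaw": 0.6,"dx": 0,"dy": 0,"dz": -0.04,"twist": 0},{"jaw": 0.6,"dx": 0,"dy": 0,"dz": -0.04,"twist": 0},{"jaw": 0.6,"dx": 0,"dy": 0,"dz": 0,"twist": 0},{"jaw": 0.6,"dx": 0,"dy": 0,"dz": 0,"twist": 0}])

```text
t: 25.9
eef_pos: [0.5963, -0.0598, 0.2257]
ee_rot: [3.141, 0.006, -3.141]
force: [-0.1, 0.8, -0.5]
width: 0.0702
gripper_force: 0.0
```

```bash
python3 - <<'E'
from h import *
im=arm.grab_frame("wrist"); s=arm.grab_frame("scene")
for c in("wrist","scene"):
  for n in("long_stone_center","dressing_stone_center"):
    print(c,n,[(round(d["score"],2),d["position"]) for d in arm.pinpoint(c,n)])
sc=cv2.resize(s[150:350,130:480],None,fx=1.6,fy=1.6)
w=cv2.resize(im,(448,280)); 
o=np.zeros((600,560,3),np.uint8); o[:320,:560]=sc; o[320:600,:448]=w
cv2.imwrite("pics/end.png",o)
E
```

```text
wrist long_stone_center [(0.78, [0.5921, -0.0543, 0.0194])]
wrist dressing_stone_center [(0.83, [0.5925, -0.0593, 0.0489])]
scene long_stone_center [(0.61, [0.5951, -0.0537, 0.0251])]
scene dressing_stone_center [(0.48, [0.5916, -0.0622, 0.0533])]
```

View pics/end.png

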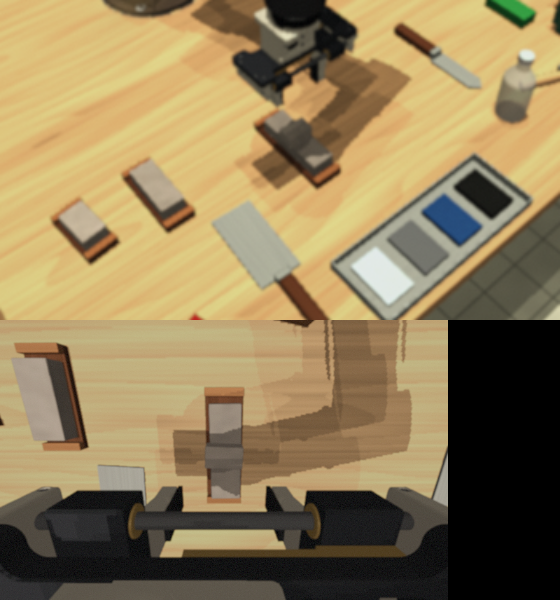

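All three stones sit between their cleats, and the dressing stone lies across the middle of the longest one (224,457 in the lower half of the picture). The gripper is clear, so I'm handing in.

```bash
python3 -c "
from station import arm
print(arm.job_done())"
```

```text
the job is handed in; nothing more can be done
None
```

I handed the job in at about 26 s: by the last camera checks all three sharpening stones lie centred in their holders, the dressing stone lies flat on the middle of the longest stone, and the arm never went near the knife or the block; the hand-in returned no verdict.

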